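# Run a fingertip along the racket's grommet tabs to seat them

### The job

Starting at the tab next to the steel clamp, run your fingertips along the row of five white grommet tabs on top of the red racket frame, pressing lightly so that each tab in turn goes down home into the frame, to the last one beside the black rubber rest. Do it in one pass, keeping the fingertips close to the row until the last tab is down, then move clear. Do not pull any tab out, lean on the clamp or the rest, or press hard on the frame, and leave everything else on the bench where it lies.

Things in the scene. Friction and masses are not known exactly. Their poses are not given: they have to be found in the camera images.
- racket: red unstrung squash racket, fixed standing on edge in a steel cradle, handle level along its own -y. Origin on the bench under the head's centre; own x across the frame, y along it, z up. Head 330 mm (y) by 216 mm (z), round bar 22 mm thick; its upper side is a gentle arch, bare top 238 mm above the bench, with the row of five white tabs on it. The frame does not give
- clamp: steel starting clamp with a dark lever, two plates 34 mm long and 52 mm high straddling the red rim at one end of the row of tabs, top 26 mm above its origin; fixed. Origin on the middle of the rim bar, 135 mm along the racket's y (either + or -) from the centre of the head, about 43 mm beyond the end tab
- rest: black rubber rest, 30 mm long and 50 mm high, straddling the rim in the same way at the other end of the row, top 25 mm above its origin; fixed
- tab1_top (a point): top middle of white tab 1, about 93 mm along the racket's y on the arch. Tabs 1 to 5 run from the racket's +y end. Own z points out of the frame, square to the rim (leans outwards up to 0.32 rad at the row's ends), own y along the row. Smooth bump 14 mm wide, 40 long, 25 degree ramps, 10 mm crest 7 mm above the bare rim as found, 1 mm when home; this point moves with it
- tab1 (a joint): how far the tab is pressed into the frame along its own -z, m: about 0 as found, 0.006 fully home (hard stop); a light steady push of 2 N moves it and it stays where it is left; negative when pulled out
- tab2_top (a point): top middle of white tab 2, about 46 mm along the racket's y on the arch. Shape and axes as tab 1
- tab2 (a joint): how far the tab is pressed into the frame along its own -z, m: about 0 as found, 0.006 fully home (hard stop); a light steady push of 2 N moves it and it stays where it is left
- tab3_top (a point): top middle of white tab 3, about 0 mm along the racket's y on the arch. Shape and axes as tab 1
- tab3 (a joint): how far the tab is pressed into the frame along its own -z, m: about 0 as found, 0.006 fully home (hard stop); a light steady push of 2 N moves it and it stays where it is left
- tab4_top (a point): top middle of white tab 4, about -46 mm along the racket's y on the arch. Shape and axes as tab 1
- tab4 (a joint): how far the tab is pressed into the frame along its own -z, m: about 0 as found, 0.006 fully home (hard stop); a light steady push of 2 N moves it and it stays where it is left
- tab5_top (a point): top middle of white tab 5, about -93 mm along the racket's y on the arch. Shape and axes as tab 1
- tab5 (a joint): how far the tab is pressed into the frame along its own -z, m: about 0 as found, 0.006 fully home (hard stop); a light steady push of 2 N moves it and it stays where it is left
- mallet: loose black rubber mallet lying down, wooden handle along its own -x (210 mm long in all, head 85 mm across, 44 mm high); leave alone
- hook_tool: loose brass hook tool, 170 mm long along its x, 20 mm high; leave alone
- strip: loose clear spare grommet strip with white barrels, 170 mm long along its y, 12 mm high; leave alone
- awl: loose screwdriver-like awl, 170 mm long; leave alone
- tape_roll: loose roll of blue grip tape, 76 mm across, 26 mm high; leave alone
- ball_dish: white dish 100 mm across with two black squash balls, 46 mm high; leave alone
- jar: jar with a yellow cap, 56 mm across, 80 mm high; leave alone

How it is judged:
By the outcome, as a careful person would: the job done as asked, in the order asked, and still so for the second after the job is handed in, with the robot touching nothing.
It also fails if it takes over 40 s, if anything falls off the work surface, if the arm or the gripper's body presses on something with over 40 N, if the wrist force passes 120 N, or if a joint passes its speed limit or range.

### The arm

A 6-joint arm with a two-finger parallel gripper is mounted at the origin on the work surface. World frame = base frame: x ahead of the robot, y to its left, z up, the work surface at z = 0. Lengths are in m, angles in rad, forces in N, time in s.
With the tool pointing down it reaches from about 0.325 to 1 m from the base axis. Payload 5.1 kg.
Tool frame: the origin (TCP) lies between the finger pads, 19 mm behind the fingertips; this is the grasp point; z points along the fingers, y is the line along which they close (so a half turn about z gives the same grasp; the last joint's range is limited). The gripper opens to 85 mm and grips with 20 to 120 N. Pads are 22 mm wide; open, the fingers measure 114 mm over their backs; the gripper's body (76 mm by 85 mm) begins 54 mm behind the grasp point. The pads swing forward as they close: fully open they stand 13 mm farther back than shut.
Start: joints at [-1.26, 0.124, 1.65, -0, 1.367, -0.083], TCP at [0.249, -0.6, 0.25] pointing down, gripper open.
Joint ranges: [-2.61, 2.61], [-1.02, 2.33], [0.03, 2.71], [-1.35, 4.49], [0.32, 2.68], [-2.91, 2.91]. Speed limits (rad/s): [2.57, 2.57, 3.14, 3.14, 3.14, 3.14].

### API

Orientations are given as a 3x3 rotation matrix whose columns are the frame's x, y, z axes.
In Python, from cell import r, eyes, ticket gives the robot as it stands. The module is installed in compiled form; this text tells all that it offers.
- The arm moves only by the tool move_arm, never from a script. Its argument "increments" is one flat list of numbers, 7 for each row, row after row: the opening, from -1 (shut) to 1 (fully open), then the shift along the tool's x, y, z in mm, then the turn, a rotation vector about the tool's x, y, z in rad. A call has exactly 8 rows; each row shifts and turns the commanded pose from where the row before left it, along the tool's axes as they then stand; what a row does not reach is not made up. A row lasts 1/10 s, in which the tool goes at most 50 mm and 8.59 degrees, less where a joint would pass 70% of its speed; a pose out of reach is approached as far as the arm can. A call with a gripper value outside its range is refused whole. The fingers move at their own pace and stop on an object; the grip force is fixed at half the most. Time passes only in rows, so rows that do not move let the fingers close, or fill a call up. It gives the time, the measured TCP pose, the force, the opening and the grip force at its end, in the units of the state.
- r.observe(): the state, without advancing time (a new reading comes with each control period).
- eyes.camera(name): name is "scene" or "top" or "wrist"; returns a dict with "frame" (400x640x3 uint8, red, green, blue), "intrinsics" (3x3 intrinsics, pixels), "D" ([k1, k2, p1, p2, k3] as OpenCV has them; the pictures are not rectified), "T" (4x4, takes a point from camera to world coordinates); the wrist camera has in their place "mount" (4x4, takes a point from camera to tool coordinates, whose origin is the TCP and whose axes are the flange's). Camera axes: x right, y down, z forward; pixel columns grow to the right and rows downward; lengths in m; the calibration is good to about 2 mm. A picture is of the moment at which its call begins: read the wrist's pose just before it. There is no depth.
- ticket.sign_off(): hands the job in; it is judged then, once.
The state is a dict: "clock": time; "joints": joint angles; "qd": joint speeds; "effort": joint torques, N m; "tool_pos": TCP position; "tool_rot": TCP orientation; "contact_force": force on the tool from outside, world axes, zero at the start; "ft_torque": the same for the moment, N m; "gripper_width": opening from 0.0 (shut) to 1.0 (fully open); "grasp_force": force on a finger pad.
Only numpy, scipy, OpenCV 4.12 (cv2) and the standard library are available. Lean on these libraries where they do the work, as an engineer would, in place of code of your own. Each camera call takes 0.05 s, during which the arm holds its last target. There are 200 camera calls.

## Working session

There is one attempt and no reset: what is moved stays moved. The work goes in short steps, Python scripts to look and compute and a tool call to move; the robot and the scene stay as the last step left them, time stands still between calls to the robot, and variables do not carry over. Pictures are saved under pics/ and viewed, at most 10 in all, crops included, and the job is handed in when it is done.

Besides the shell and the picture viewer there is one more tool, called after "Request:" as name(argument=value, ...) on one line, values as JSON. move_arm: Moves the arm, as the interface text tells. Its arguments: {"type":"object","properties":{"increments":{"type":"array"}},"required":["increments"]}

```bash
mkdir -p pics; python3 - <<'E'
from cell import r,eyes
import cv2,numpy as np
s=r.observe();print({k:np.round(v,3).tolist() for k,v in s.items()})
for n in("scene","top"):
    c=eyes.camera(n);cv2.imwrite(f"pics/{n}0.png",c["frame"][:,:,::-1])
    print(n,np.round(c["intrinsics"],1).tolist(),np.round(c["D"],4),np.round(c["T"],4).tolist())
E
```

```text
{'clock': 0.0, 'joints': [-1.26, 0.125, 1.652, 0.0, 1.368, -0.083], 'qd': [-0.0, -0.001, -0.001, 0.002, -0.0, 0.001], 'effort': [-0.003, -42.362, -36.545, -0.0, 0.007, 0.0], 'tool_pos': [0.249, -0.6, 0.249], 'tool_rot': [[0.923, 0.384, -0.001], [0.384, -0.923, 0.002], [0.0, -0.002, -1.0]], 'contact_force': [0.694, -0.489, 0.522], 'ft_torque': [0.012, -0.007, 0.028], 'grasp_force': 0.0, 'gripper_width': 1.004}
scene [[437.7, 0.0, 315.9], [0.0, 437.7, 201.2], [0.0, 0.0, 1.0]] [0.0071 0.     0.     0.     0.    ] [[0.0774, 0.6739, -0.7347, 1.3407], [0.9969, -0.0396, 0.0687, 0.038], [0.0172, -0.7378, -0.6749, 0.9282], [0.0, 0.0, 0.0, 1.0]]
top [[461.9, 0.0, 317.4], [0.0, 461.9, 199.6], [0.0, 0.0, 1.0]] [-0.07  0.    0.    0.    0.  ] [[0.0852, -0.9749, 0.2055, 0.2188], [-0.9964, -0.0832, 0.0184, 0.0877], [-0.0008, -0.2063, -0.9785, 1.5927], [0.0, 0.0, 0.0, 1.0]]
```

View pics/scene0.png

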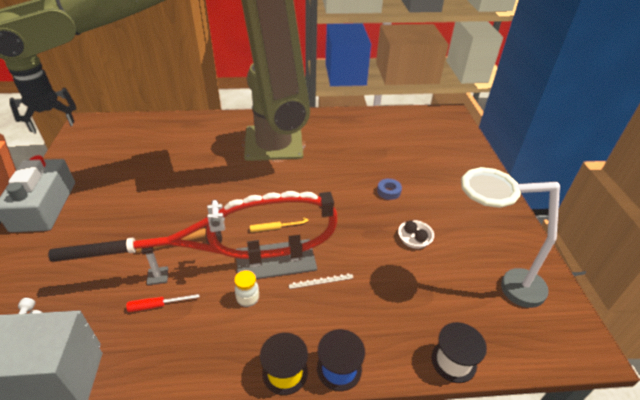

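View pics/top0.png

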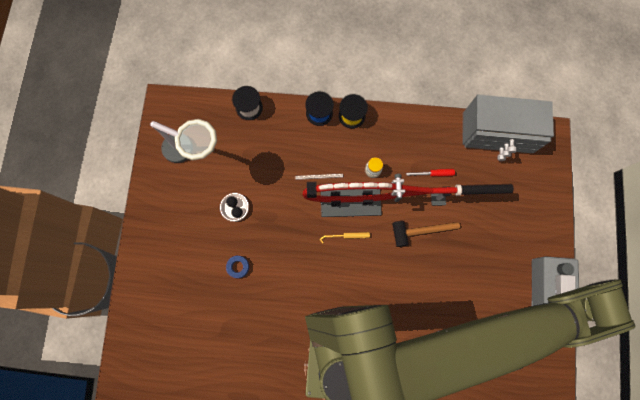

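The scene view shows the racket with its handle to the left. The clamp is at (215,215), the tabs run from (235,203) to (315,197), and the rest is at (326,205). In the top view the clamp is at (398,186) and the rest at (311,189). The clamp is therefore at the handle (-y) end, so the order is tab 5 to tab 1. Next I'll zoom in.

```bash
python3 - <<'E'
import cv2,numpy as np
a=cv2.imread("pics/scene0.png")[180:230,200:345];b=cv2.imread("pics/top0.png")[165:215,295:440]
f=lambda i:cv2.resize(i,None,fx=5.5,fy=5.5,interpolation=cv2.INTER_CUBIC)
cv2.imwrite("pics/crop0.png",np.vstack([f(a),f(b)]))
E
```

```text
(no output)
```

View pics/crop0.png

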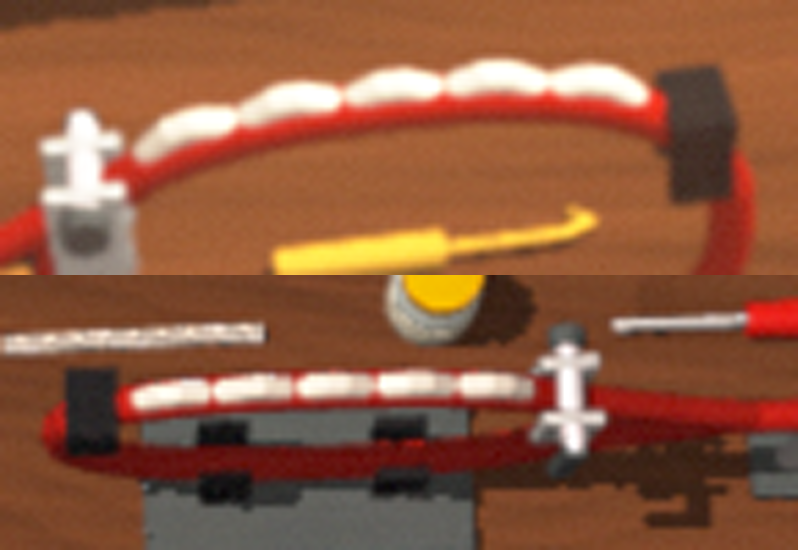

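```bash
cat > h.py <<'E'
import cv2,numpy as np
from scipy.optimize import least_squares
from cell import r,eyes
def proj(P,K,D,T):
    Ti=np.linalg.inv(T);return cv2.projectPoints(np.asarray(P,float),cv2.Rodrigues(Ti[:3,:3])[0],Ti[:3,3],K,D)[0][:,0]
R=.296
Y=np.array([.093,.046,0,-.046,-.093]);L=np.arcsin(Y/R)
def tabs(x,y,w,up=.007):
    z=.238-R+(R+up)*np.cos(L); yy=(R+up)*np.sin(L)
    return np.c_[x-yy*np.sin(w),y+yy*np.cos(w),z]
E
python3 - <<'E'
from h import *
s=np.array([[600,82],[499,74],[395,83],[292,100],[187,130]])/5.5+[200,180]-.4
t=np.array([[171,119],[253,112],[333,110],[414,108],[495,110]])/5.5+[295,165]-.4
C={n:eyes.camera(n) for n in("scene","top")}
A=[(C[n]["intrinsics"],C[n]["D"],C[n]["T"]) for n in("scene","top")]
def tri(u,v):
    return least_squares(lambda P:np.r_[proj([P],*A[0])[0]-u,proj([P],*A[1])[0]-v],[.5,0,.24]).x
for u,v in zip(s,t):print(tri(u,v).round(4))
f=lambda p:np.r_[(proj(tabs(*p,.005),*A[0])-s).ravel(),(proj(tabs(*p,.005),*A[1])-t).ravel()]
o=least_squares(f,[.5,0,0]);print(o.x,o.fun.round(1));print(tabs(*o.x).round(4))
E
```

```text
[0.55   0.0931 0.2247]
[0.5549 0.0487 0.2361]
[0.5595 0.0043 0.2372]
[ 0.565  -0.04    0.2347]
[ 0.5703 -0.0856  0.2245]
[0.56119262 0.00434143 0.11808918] [ 1.7 -1.   0.4 -0.9 -0.3 -1.4 -1.4 -1.  -2.3 -0.4 -2.1 -0.5 -1.1 -0.6
 -0.1 -1.   0.5 -0.9  1.  -0.8]
[[ 0.55    0.0989  0.2297]
 [ 0.5556  0.0511  0.2413]
 [ 0.5612  0.0043  0.245 ]
 [ 0.5667 -0.0424  0.2413]
 [ 0.5724 -0.0902  0.2297]]
```

```bash
cat >> h.py <<'E'
from scipy.spatial.transform import Rotation as Ro
P0=[.5612,.0043,.118]
def goal(s,h,p=None):   # arc angle s (rad), tip height above bare rim h -> TCP pos, rot
    x,y,w=P0 if p is None else p
    yr=np.array([-np.sin(w),np.cos(w),0]);n=np.sin(s)*yr+np.cos(s)*np.array([0,0,1])
    c=np.array([x,y,.238-R])
    X=np.array([np.cos(w),np.sin(w),0]);return c+n*(R+h+.019),np.c_[X,np.cross(-n,X),-n]
def delta(g):
    o=r.observe();Rt=np.array(o["tool_rot"]);
    print("pos",np.round(o["tool_pos"],4),"F",np.round(o["contact_force"],2),"t",o["clock"])
    print("shift mm",(1e3*Rt.T@(g[0]-o["tool_pos"])).round(1),"rot",Ro.from_matrix(Rt.T@g[1]).as_rotvec().round(4))
E
python3 -c "
from h import *
g=goal(L[4],.075);print(g);delta(g)"
```

```text
(array([ 0.57562546, -0.11738169,  0.31225055]), array([[ 0.99304607,  0.11176474, -0.03698835],
       [ 0.11772635, -0.94275861,  0.31200434],
       [ 0.        , -0.31418919, -0.94936039]]))
pos [ 0.2493 -0.5999  0.2492] F [-0.32 -0.36 -1.21] t 0.2
shift mm [ 486.5 -320.5  -62.6] rot [0.3162 0.0441 0.2734]
```

Request:
move_arm(increments=[-1, 25, -16, -15, 0, 0, 0, -1, 30, -20, -12, 0, 0, 0, -1, 32, -21, -8, 0, 0, 0, -1, 32, -21, -6, 0, 0, 0, -1, 32, -21, -6, 0, 0, 0, -1, 32, -21, -6, 0, 0, 0, -1, 32, -21, -5, 0, 0, 0, -1, 32, -21, -4, 0, 0, 0])

```text
clock: 1.0
tool_pos: [0.4159, -0.3545, 0.3123]
tool_rot: [[0.924, 0.383, 0.0], [0.383, -0.924, -0.0], [0.0, 0.0, -1.0]]
contact_force: [1.7, -0.5, 0.2]
gripper_width: 0.002
grasp_force: 0.0
```

Request:
move_arm(increments=[-1, 32, -21, 0, 0, 0, 0, -1, 32, -21, 0, 0, 0, 0, -1, 32, -21, 0, 0, 0, 0, -1, 32, -21, 0, 0, 0, 0, -1, 32, -21, 0, 0, 0, 0, -1, 32, -21, 0, 0, 0, 0, -1, 32, -21, 0, 0, 0, 0, -1, 15, -10, 0, 0, 0, 0])

```text
clock: 1.8
tool_pos: [0.5768, -0.1168, 0.3117]
tool_rot: [[0.922, 0.386, -0.0], [0.386, -0.922, 0.001], [-0.0, -0.001, -1.0]]
contact_force: [-0.8, -0.1, -0.6]
gripper_width: -0.001
grasp_force: 0.0
```

Request:
move_arm(increments=[-1, 0, 0, 0, 0.08, 0.01, 0.07, -1, 0, 0, 0, 0.08, 0.01, 0.07, -1, 0, 0, 0, 0.08, 0.01, 0.07, -1, 0, 0, 0, 0.08, 0.01, 0.06, -1, 0, 0, 0, 0, 0, 0, -1, 0, 0, 0, 0, 0, 0, -1, 0, 0, 0, 0, 0, 0, -1, 0, 0, 0, 0, 0, 0])

```text
clock: 2.6
tool_pos: [0.5758, -0.1187, 0.3124]
tool_rot: [[0.992, 0.116, -0.04], [0.123, -0.942, 0.312], [-0.002, -0.315, -0.949]]
contact_force: [-0.5, 0.8, 0.3]
gripper_width: 0.002
grasp_force: 0.0
```

```bash
python3 - <<'E'
from h import *
delta(goal(L[4],.075))
o=r.observe();c=eyes.camera("wrist");print(c["intrinsics"].tolist(),c["D"],np.round(c["mount"],4).tolist(),o["gripper_width"])
T=np.eye(4);T[:3,:3]=o["tool_rot"];T[:3,3]=o["tool_pos"]
T=T@c["mount"]
im=c["frame"][:,:,::-1].copy();cv2.imwrite("pics/w1raw.png",im)
np.savez("w1.npz",K=c["intrinsics"],D=c["D"],T=T)
for p in proj(tabs(*P0),c["intrinsics"],c["D"],T):
    print(p.round(1))
    if abs(p).max()<2000:cv2.drawMarker(im,tuple(int(v) for v in p.round()),(0,200,0),0,9)
cv2.imwrite("pics/w1.png",im)
E
```

```text
pos [ 0.5758 -0.1187  0.3124] F [-0.5   0.8   0.29] t 2.6
shift mm [-0.  -1.2  0.6] rot [-0.0009  0.0034  0.0043]
[[311.0779472317469, 0.0, 318.2402180568136], [0.0, 311.0779472317469, 193.37024575299736], [0.0, 0.0, 1.0]] [-0.03944692  0.          0.          0.          0.        ] [[-0.0015, -0.9563, -0.2923, 0.0744], [1.0, -0.0016, 0.0002, -0.0013], [-0.0006, -0.2923, 0.9563, -0.1226], [0.0, 0.0, 0.0, 1.0]] 0.001783779493595376
[120.7 183.9]
[150.9 192.4]
[194.4 199.5]
[250.8 204.5]
[318.4 206.6]
```

View pics/w1.png

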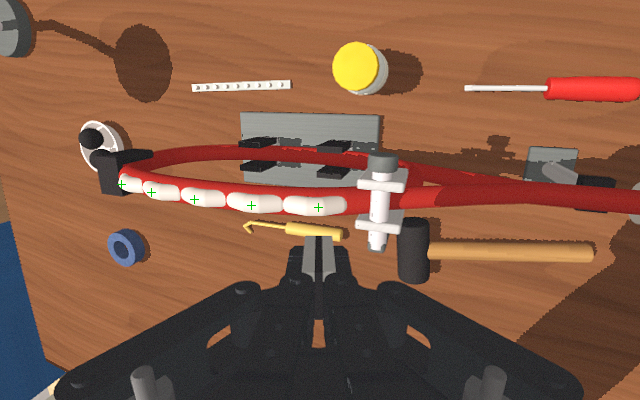

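The wrist view shows all five tabs: tab 5 at (314,205), tab 4 at (254,202), tab 3 at (203,198), tab 2 at (161,190) and tab 1 at (131,181). Laterally the pose agrees. Along the row my spacing is slightly too long, so the 93 mm must be arc length. I'll refit with that.

```bash
sed -i 's/^R=.296/R=.2906/; s/L=np.arcsin(Y\/R)/L=Y\/R/' h.py; python3 - <<'E'
from h import *
d=np.load("w1.npz");im=cv2.imread("pics/w1raw.png")
t=np.array([[131,181],[161,190],[203,197.5],[254,202],[314,205]])
for dz in (0,1):
  f=lambda p:((proj(tabs(*p[:3],.005)+[0,0,p[3]*dz],d["K"],d["D"],d["T"])-t)*[[.7],[.7],[1],[1],[1]]).ravel()
  o=least_squares(f,P0+[0.]);print(o.x.round(4),o.fun.round(1))
c={n:eyes.camera(n) for n in("scene","top")}
s=np.array([[600,82],[499,74],[395,83],[292,100],[187,130]])/5.5+[200,180]-.4
tt=np.array([[171,119],[253,112],[333,110],[414,108],[495,110]])/5.5+[295,165]-.4
f2=lambda p:np.r_[(proj(tabs(*p,.005),c["scene"]["intrinsics"],c["scene"]["D"],c["scene"]["T"])-s).ravel(),(proj(tabs(*p,.005),c["top"]["intrinsics"],c["top"]["D"],c["top"]["T"])-tt).ravel()]
o=least_squares(f2,P0);print(o.x.round(4),o.fun.round(1))
o=least_squares(lambda p:np.r_[f2(p)*2,f(np.r_[p,0])],P0);print(o.x.round(4),o.fun[-10:].round(1))
P=o.x.tolist();open("h.py","a").write(f"P0={np.round(P,4).tolist()}\n")
delta(goal(L[4],.030,P));delta(goal(L[4],.009,P))
E
```

```text
[0.5627 0.0017 0.1147 0.    ] [-3.5  0.9 -3.8  0.3 -4.1  0.1  0.8  0.6  5.9 -0.2]
[ 0.5567  0.0103  0.102  -0.0146] [ 1.1  0.3  0.  -0.2 -1.1 -0.5  0.1  0.4  0.3  0.1]
[0.5613 0.0043 0.1174] [ 1.1 -1.   0.4 -0.8 -0.3 -1.4 -1.3 -1.  -1.6 -0.5 -1.6 -0.5 -1.1 -0.6
 -0.1 -1.1  0.5 -0.9  0.5 -0.8]
[0.5619 0.0031 0.1174] [-4.3  1.4 -4.7  0.8 -5.6  0.6 -1.   1.   3.9  0. ]
pos [ 0.5758 -0.1188  0.3123] F [ 0.47  0.14 -0.14] t 2.75
shift mm [ 0.7 -1.6 45.4] rot [-0.0008  0.0037  0.0044]
pos [ 0.5758 -0.1188  0.3123] F [ 0.47  0.14 -0.14] t 2.75
shift mm [ 0.8 -1.6 66.4] rot [-0.0008  0.0037  0.0044]
```

Request:
move_arm(increments=[-1, 0.8, -1.6, 10, 0, 0.004, 0.004, -1, 0, 0, 10, 0, 0, 0, -1, 0, 0, 10, 0, 0, 0, -1, 0, 0, 10, 0, 0, 0, -1, 0, 0, 10, 0, 0, 0, -1, 0, 0, 6, 0, 0, 0, -1, 0, 0, 3, 0, 0, 0, -1, 0, 0, 0, 0, 0, 0])

```text
clock: 3.55
tool_pos: [0.574, -0.0989, 0.2561]
tool_rot: [[0.993, 0.11, -0.038], [0.117, -0.942, 0.314], [-0.001, -0.316, -0.949]]
contact_force: [0.3, 0.4, -0.3]
gripper_width: 0.004
grasp_force: 0.0
```

```bash
python3 - <<'E'
from h import *
delta(goal(L[4],.007))
o=r.observe();c=eyes.camera("wrist");print(o["contact_force"])
cv2.imwrite("pics/w2.png",cv2.resize(c["frame"][150:300,180:440,::-1],None,fx=3,fy=3,interpolation=2))
E
```

```text
pos [ 0.574  -0.0989  0.2561] F [ 0.29  0.36 -0.26] t 3.55
shift mm [-0.1 -0.4  8.7] rot [-0.0018  0.0005 -0.0007]
[ 0.29005973  0.35888397 -0.26227318]
```

View pics/w2.png

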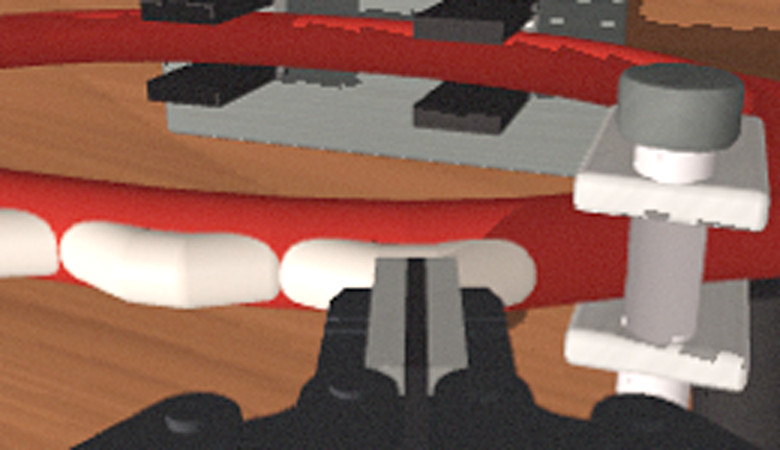

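The view shows the fingertips centred at about crop x=416, against tab 5's span of 280–535. That puts them over the tab, clear of the clamp and aligned laterally. I'll descend and feel for contact.

Request:
move_arm(increments=[-1, 0, 0, 1, 0, 0, 0, -1, 0, 0, 1, 0, 0, 0, -1, 0, 0, 1, 0, 0, 0, -1, 0, 0, 1, 0, 0, 0, -1, 0, 0, 1, 0, 0, 0, -1, 0, 0, 0.5, 0, 0, 0, -1, 0, 0, 0, 0, 0, 0, -1, 0, 0, 0, 0, 0, 0])

```text
clock: 4.4
tool_pos: [0.574, -0.0974, 0.2513]
tool_rot: [[0.993, 0.111, -0.037], [0.117, -0.942, 0.314], [-0.0, -0.316, -0.949]]
contact_force: [0.7, 0.3, 0.6]
gripper_width: -0.002
grasp_force: 0.0
```

Request:
move_arm(increments=[-1, 0, 0, 1, 0, 0, 0, -1, 0, 0, 1, 0, 0, 0, -1, 0, 0, 1, 0, 0, 0, -1, 0, 0, 0.5, 0, 0, 0, -1, 0, 0, 0.5, 0, 0, 0, -1, 0, 0, 0, 0, 0, 0, -1, 0, 0, 0, 0, 0, 0, -1, 0, 0, 0, 0, 0, 0])

```text
clock: 5.2
tool_pos: [0.5739, -0.0961, 0.2476]
tool_rot: [[0.993, 0.111, -0.037], [0.116, -0.942, 0.314], [0.0, -0.316, -0.949]]
contact_force: [0.0, 0.2, 1.5]
gripper_width: -0.001
grasp_force: 0.8
```

Request:
move_arm(increments=[-1, 0, 0, 0.5, 0, 0, 0, -1, 0, 0, 0.5, 0, 0, 0, -1, 0, 0, 0.5, 0, 0, 0, -1, 0, 0, 0.5, 0, 0, 0, -1, 0, 0, 0.5, 0, 0, 0, -1, 0, 0, 0.5, 0, 0, 0, -1, 0, 0, 0, 0, 0, 0, -1, 0, 0, 0, 0, 0, 0])

```text
clock: 6.0
tool_pos: [0.5737, -0.0951, 0.2447]
tool_rot: [[0.993, 0.111, -0.037], [0.116, -0.942, 0.314], [0.0, -0.316, -0.949]]
contact_force: [0.9, -0.3, 1.1]
gripper_width: 0.001
grasp_force: 0.8
```

```bash
python3 -c "
from h import *
delta(goal(L[4],.001))"
```

```text
pos [ 0.5737 -0.0951  0.2447] F [ 0.94 -0.35  1.12] t 6.0
shift mm [-0.3 -0.4  2.7] rot [-0.0014 -0.0002 -0.0006]
```

Request:
move_arm(increments=[-1, 0, 0, 0.5, 0, 0, 0, -1, 0, 0, 0.5, 0, 0, 0, -1, 0, 0, 0.5, 0, 0, 0, -1, 0, 0, 0.5, 0, 0, 0, -1, 0, 0, 0, 0, 0, 0, -1, 0, 0, 0, 0, 0, 0, -1, 0, 0, 0, 0, 0, 0, -1, 0, 0, 0, 0, 0, 0])

```text
clock: 6.8
tool_pos: [0.5738, -0.0951, 0.2445]
tool_rot: [[0.993, 0.111, -0.036], [0.117, -0.943, 0.313], [0.001, -0.315, -0.949]]
contact_force: [-0.7, -2.5, 8.3]
gripper_width: 0.001
grasp_force: 4.0
```

Tab 5 is home: the tip has stopped and the force is about 8 N. The arm gives about 4 N per mm of command. I'll back off 0.5 mm and slide along the arc.

Request:
move_arm(increments=[-1, 0, -3, -0.5, -0.0097, 0, 0, -1, 0, -3, 0.015, -0.0097, 0, 0, -1, 0, -3, 0.015, -0.0097, 0, 0, -1, 0, -3, 0.015, -0.0097, 0, 0, -1, 0, -3, 0.015, -0.0097, 0, 0, -1, 0, -3, 0.015, -0.0097, 0, 0, -1, 0, -3, 0.015, -0.0097, 0, 0, -1, 0, -3, 0.015, -0.0097, 0, 0])

```text
clock: 7.6
tool_pos: [0.5709, -0.0723, 0.2497]
tool_rot: [[0.993, 0.113, -0.028], [0.116, -0.964, 0.237], [-0.0, -0.239, -0.971]]
contact_force: [1.3, -4.9, 2.3]
gripper_width: -0.0
grasp_force: 2.6
```

```bash
cat >> h.py <<'E'
def where():
    o=r.observe();p=np.array(o["tool_pos"])+.019*np.array(o["tool_rot"])[:,2]
    x,y,w=P0;yr=np.array([-np.sin(w),np.cos(w),0]);v=np.array([(p-[x,y,0])@yr,p[2]-.238+R])
    s=np.arctan2(*v);print("arc mm",1e3*s*R,"h mm",1e3*(np.hypot(*v)-R),"lateral mm",1e3*(p-[x,y,0])@[np.cos(w),np.sin(w),0])
    F=np.array(o["contact_force"]);print("F tool",(np.array(o["tool_rot"]).T@F).round(1),"n angle",np.arctan2(-np.array(o["tool_rot"])[:,2]@yr,-o["tool_rot"][2][2]),"s",s,o["clock"])
E
python3 -c "
from h import *
where()"
```

```text
arc mm -71.56435294465929 h mm 2.086310315194073 lateral mm 0.0998915015042936
F tool [ 0.7  4.4 -3.4] n angle -0.24125245957370312 s -0.24626411887356947 7.6
```

Request:
move_arm(increments=[-1, 0, -3, 0.2, -0.0097, 0, 0, -1, 0, -3, 0.2, -0.0097, 0, 0, -1, 0, -3, 0.015, -0.0097, 0, 0, -1, 0, -3, 0.015, -0.0097, 0, 0, -1, 0, -3, 0.015, -0.0097, 0, 0, -1, 0, -3, 0.015, -0.0097, 0, 0, -1, 0, -3, 0.015, -0.0097, 0, 0, -1, 0, -3, 0.015, -0.0097, 0, 0])

```text
clock: 8.4
tool_pos: [0.5684, -0.0484, 0.2549]
tool_rot: [[0.993, 0.115, -0.019], [0.117, -0.98, 0.163], [0.001, -0.164, -0.986]]
contact_force: [0.4, -3.3, 5.4]
gripper_width: -0.0
grasp_force: 2.8
```

```bash
python3 -c "
from h import *
where()"
```

```text
arc mm -48.67850438757319 h mm 2.3012333506182703 lateral mm 0.38342410913961
F tool [-0.   2.4 -5.9] n angle -0.16456831517177148 s -0.16751033856701028 8.4
```

Request:
move_arm(increments=[-1, 0, -3, 0.1, -0.0097, 0, 0, -1, 0, -3, 0.1, -0.0097, 0, 0, -1, 0, -3, 0.015, -0.0097, 0, 0, -1, 0, -3, 0.015, -0.0097, 0, 0, -1, 0, -3, 0.015, -0.0097, 0, 0, -1, 0, -3, 0.015, -0.0097, 0, 0, -1, 0, -3, 0.015, -0.0097, 0, 0, -1, 0, -3, 0.015, -0.0097, 0, 0])

```text
clock: 9.2
tool_pos: [0.5648, -0.024, 0.2562]
tool_rot: [[0.993, 0.116, -0.012], [0.117, -0.989, 0.088], [-0.002, -0.089, -0.996]]
contact_force: [-0.2, -2.6, 0.8]
gripper_width: -0.001
grasp_force: 1.1
```

```bash
python3 - <<'E'
from h import *
where()
c=eyes.camera("wrist");cv2.imwrite("pics/w3.png",cv2.resize(c["frame"][150:300,180:440,::-1],None,fx=3,fy=3,interpolation=2))
E
```

```text
arc mm -25.565941199603845 h mm 0.4194877470961589 lateral mm -0.33881747889599456
F tool [-0.5  2.5 -1. ] n angle -0.08896086313605227 s -0.08797639779629678 9.2
```

View pics/w3.png

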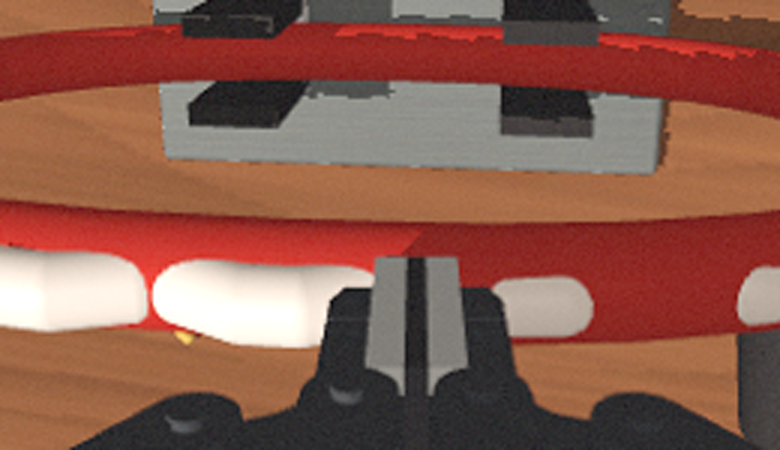

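The view shows tab 4 behind the fingertips, sunk to a small flush ellipse at (543,305), and tab 5 likewise at the right edge. Tab 3 is starting to go under the tip. I'll carry on.

Request:
move_arm(increments=[-1, 0, -3, 0.015, -0.0097, 0, 0, -1, 0, -3, 0.015, -0.0097, 0, 0, -1, 0, -3, 0.015, -0.0097, 0, 0, -1, 0, -3, 0.015, -0.0097, 0, 0, -1, 0, -3, 0.015, -0.0097, 0, 0, -1, 0, -3, 0.015, -0.0097, 0, 0, -1, 0, -3, 0.015, -0.0097, 0, 0, -1, 0, -3, 0.015, -0.0097, 0, 0])

```text
clock: 10.05
tool_pos: [0.5626, -0.0004, 0.2585]
tool_rot: [[0.993, 0.117, -0.001], [0.117, -0.993, 0.011], [-0.0, -0.011, -1.0]]
contact_force: [-0.1, -1.3, 2.5]
gripper_width: -0.002
grasp_force: 0.9
```

```bash
python3 - <<'E'
from h import *
where()
E
```

```text
arc mm -3.3564063458795252 h mm 1.5266871821989492 lateral mm 0.24103801973752192
F tool [-0.3  1.2 -2.5] n angle -0.010662190902317617 s -0.011549918602475997 10.05
```

Near tab 3's crest the force is only about 2.5 N, so I'll press a little more here to confirm it's home.

Request:
move_arm(increments=[-1, 0, -2, 0.2, -0.0065, 0, 0, -1, 0, -1, 0.2, -0.0032, 0, 0, -1, 0, 0, 0.2, 0, 0, 0, -1, 0, 0, 0.2, 0, 0, 0, -1, 0, 0, 0.2, 0, 0, 0, -1, 0, 0, 0, 0, 0, 0, -1, 0, 0, 0, 0, 0, 0, -1, 0, 0, 0, 0, 0, 0])

```text
clock: 10.85
tool_pos: [0.5623, 0.0022, 0.2577]
tool_rot: [[0.993, 0.116, -0.0], [0.116, -0.993, 0.002], [0.0, -0.002, -1.0]]
contact_force: [-0.8, 2.0, 3.1]
gripper_width: -0.003
grasp_force: 1.3
```

```bash
python3 - <<'E'
from h import *
where()
E
```

```text
arc mm -0.9244967949269981 h mm 0.6844370443820358 lateral mm 0.334815686225885
F tool [-0.6 -2.1 -3.1] n angle -0.0017638411003409842 s -0.0031813379040846455 10.85
```

Request:
move_arm(increments=[-1, 0, 0, 0.2, 0, 0, 0, -1, 0, 0, 0.2, 0, 0, 0, -1, 0, 0, 0.2, 0, 0, 0, -1, 0, 0, 0.2, 0, 0, 0, -1, 0, 0, 0.2, 0, 0, 0, -1, 0, 0, 0, 0, 0, 0, -1, 0, 0, 0, 0, 0, 0, -1, 0, 0, 0, 0, 0, 0])

```text
clock: 11.65
tool_pos: [0.5624, 0.0022, 0.2576]
tool_rot: [[0.993, 0.117, 0.0], [0.117, -0.993, 0.002], [0.0, -0.002, -1.0]]
contact_force: [-2.0, 2.0, 7.1]
gripper_width: -0.003
grasp_force: 3.3
```

```bash
python3 - <<'E'
from h import *
where()
E
```

```text
arc mm -0.9423693627768723 h mm 0.5536976366412039 lateral mm 0.3653217480850977
F tool [-1.8 -2.2 -7.1] n angle -0.0015215842723179185 s -0.0032428402022604 11.65
```

Tab 3 has stopped hard at about 7 N, so it's home. Next is tab 2, with a check halfway.

Request:
move_arm(increments=[-1, 0, -3, 0.015, -0.0097, 0, 0, -1, 0, -3, 0.015, -0.0097, 0, 0, -1, 0, -3, 0.015, -0.0097, 0, 0, -1, 0, -3, 0.015, -0.0097, 0, 0, -1, 0, -3, 0.015, -0.0097, 0, 0, -1, 0, -3, 0.015, -0.0097, 0, 0, -1, 0, -3, 0.015, -0.0097, 0, 0, -1, 0, -3, 0.015, -0.0097, 0, 0])

```text
clock: 12.45
tool_pos: [0.5598, 0.025, 0.256]
tool_rot: [[0.993, 0.116, 0.01], [0.116, -0.99, -0.079], [0.0, 0.08, -0.997]]
contact_force: [-0.5, -4.9, 4.4]
gripper_width: 0.0
grasp_force: 2.9
```

```bash
python3 - <<'E'
from h import *
where()
c=eyes.camera("wrist");cv2.imwrite("pics/w4.png",cv2.resize(c["frame"][150:300,230:490,::-1],None,fx=3,fy=3,interpolation=2))
E
```

```text
arc mm 20.555233183247495 h mm -0.19874937817127014 lateral mm 0.4499358322431686
F tool [-1.   5.1 -4. ] n angle 0.07966019045044524 s 0.07073376869665346 12.45
```

View pics/w4.png

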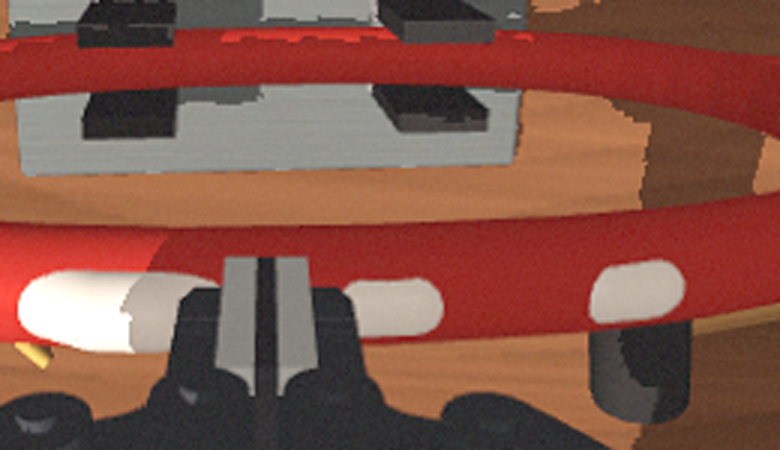

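```bash
python3 - <<'E'
from h import *
o=r.observe();d=np.load("w1.npz");c=eyes.camera("wrist")
T=np.eye(4);T[:3,:3]=o["tool_rot"];T[:3,3]=o["tool_pos"];T=T@c["mount"]
a=np.arange(-60,30,.25)
for h in (-.001,.0,.002):
  P=np.array([goal(s*1e-3/R,h-.019)[0] for s in a]);u=proj(P,c["intrinsics"],c["D"],T)[:,0]
  print(h,[a[np.argmin(abs(u-q))] for q in (426.7,458.3,377.7,230+20/3)])
# white mask extents along the row
im=c["frame"].astype(int);m=(im[...,1]>0.6*im[...,0])&(im[...,1]>110)
for row in (240,244,247,250,253):print(row,np.flatnonzero(m[row]).tolist())
E
```

```text
-0.001 [np.float64(-35.25), np.float64(-54.75), np.float64(-8.0), np.float64(29.75)]
0.0 [np.float64(-34.75), np.float64(-54.0), np.float64(-7.5), np.float64(29.75)]
0.002 [np.float64(-33.5), np.float64(-52.5), np.float64(-7.0), np.float64(29.75)]
240 [0, 1, 6, 8, 13, 26, 42, 43, 44, 45, 46, 48, 49, 50, 51, 52, 53, 54, 55, 56, 57, 58, 59, 60, 61, 62, 63, 64, 65, 66, 67, 68, 70, 71, 76, 82, 84, 154, 155, 156, 157, 158, 159, 160, 161, 162, 163, 164, 165, 166, 167, 168, 169, 170, 171, 172, 173, 174, 175, 176, 177, 178, 179, 180, 181, 182, 183, 184, 185, 186, 187, 188, 189, 190, 191, 192, 193, 194, 195, 196, 197, 198, 199, 200, 201, 202, 203, 204, 205, 206, 207, 208, 209, 210, 211, 212, 213, 214, 215, 216, 217, 218, 219, 220, 221, 222, 251, 252, 253, 254, 255, 256, 257, 258, 259, 260, 261, 262, 263, 264, 265, 266, 305, 306, 307, 308, 309, 310, 311, 312, 313, 314, 323, 324, 325, 326, 327, 328, 329, 330, 331, 332, 432, 433, 434, 435, 436, 437, 438, 439, 440, 441, 442, 443, 444, 445, 446, 447, 448, 449, 450, 451, 452, 453, 454, 455, 456, 457, 497, 498, 499, 500, 501, 502, 503, 504, 505, 506
[... 6449 characters left out ...]
 304, 305, 306, 307, 308, 309, 310, 311, 312, 313, 314, 323, 324, 325, 326, 327, 328, 329, 330, 331, 332, 333, 348, 349, 350, 351, 352, 353, 354, 355, 356, 357, 358, 359, 360, 361, 362, 363, 364, 365, 366, 367, 368, 369, 370, 371, 372, 373, 374, 375, 376, 377, 378, 428, 429, 430, 431, 432, 433, 434, 435, 436, 437, 438, 439, 440, 441, 442, 443, 444, 445, 446, 447, 448, 449, 450, 451, 452, 453, 454, 528, 529, 530, 531, 532, 533, 534, 535, 536, 537, 538, 539, 540, 541, 542, 543, 544, 545, 546, 547, 548, 549, 550, 551, 552, 553, 554, 555, 556, 557, 558, 559, 560, 561, 562, 563, 564, 565, 566, 567, 569, 570, 576, 577, 579, 581, 584, 585, 588, 589, 590, 591, 592, 595, 596, 597, 598, 599, 601, 613]
```

Tab 4 spans pixels 428–458, a visible length of about 19 mm. That matches tab 3, which I know is home. The rim falls slightly relative to my model towards +y, so I'll add a little depth as I go.

Request:
move_arm(increments=[-1, 0, -3, 0.1, -0.0097, 0, 0, -1, 0, -3, 0.1, -0.0097, 0, 0, -1, 0, -3, 0.1, -0.0097, 0, 0, -1, 0, -3, 0.1, -0.0097, 0, 0, -1, 0, -3, 0.1, -0.0097, 0, 0, -1, 0, -3, 0.1, -0.0097, 0, 0, -1, 0, -3, 0.1, -0.0097, 0, 0, -1, 0, -3, 0.1, -0.0097, 0, 0])

```text
clock: 13.35
tool_pos: [0.5582, 0.0487, 0.2554]
tool_rot: [[0.993, 0.114, 0.023], [0.117, -0.981, -0.155], [0.005, 0.157, -0.988]]
contact_force: [0.5, -4.8, 13.1]
gripper_width: 0.0
grasp_force: 6.0
```

```bash
python3 -c "
from h import *
where()"
```

```text
arc mm 42.64056042491754 h mm 1.814988419386654 lateral mm 1.775236370426021
F tool [  0.    6.8 -12.2] n angle 0.1572564812308364 s 0.14673283009262744 13.35
```

The force is up to 12 N at tab 2's crest. I'll ease off about 1 mm and continue over the crest.

Request:
move_arm(increments=[-1, 0, -1, -0.6, -0.0032, 0, 0, -1, 0, -1, -0.6, -0.0032, 0, 0, -1, 0, -2, 0, -0.0064, 0, 0, -1, 0, -2, 0, -0.0064, 0, 0, -1, 0, 0, 0, 0, 0, 0, -1, 0, 0, 0, 0, 0, 0, -1, 0, 0, 0, 0, 0, 0, -1, 0, 0, 0, 0, 0, 0])

```text
clock: 14.15
tool_pos: [0.5569, 0.0556, 0.2545]
tool_rot: [[0.993, 0.114, 0.023], [0.117, -0.978, -0.171], [0.003, 0.173, -0.985]]
contact_force: [0.3, -1.9, 9.3]
gripper_width: -0.002
grasp_force: 4.5
```

```bash
python3 -c "
from h import *
where()"
```

```text
arc mm 49.32359728840303 h mm 1.9894335162062848 lateral mm 1.2646915462716457
F tool [ 0.1  3.5 -8.8] n angle 0.17362066132536585 s 0.16973020402065733 14.15
```

Request:
move_arm(increments=[-1, 0, -3, -0.2, -0.0097, 0, 0, -1, 0, -3, -0.1, -0.0097, 0, 0, -1, 0, -3, -0.1, -0.0097, 0, 0, -1, 0, -3, -0.1, -0.0097, 0, 0, -1, 0, -3, -0.1, -0.0097, 0, 0, -1, 0, -3, -0.1, -0.0097, 0, 0, -1, 0, -3, -0.1, -0.0097, 0, 0, -1, 0, -3, -0.1, -0.0097, 0, 0])

```text
clock: 14.95
tool_pos: [0.5537, 0.0785, 0.2494]
tool_rot: [[0.993, 0.112, 0.03], [0.116, -0.962, -0.248], [0.001, 0.25, -0.968]]
contact_force: [0.1, -4.3, 6.4]
gripper_width: 0.002
grasp_force: 3.1
```

```bash
python3 - <<'E'
from h import *
where()
c=eyes.camera("wrist");cv2.imwrite("pics/w5.png",cv2.resize(c["frame"][150:300,180:440,::-1],None,fx=3,fy=3,interpolation=2))
E
```

```text
arc mm 71.38559332771128 h mm 1.7897037212791789 lateral mm 0.6683228966620192
F tool [-0.4  5.7 -5.1] n angle 0.2529070590634052 s 0.24564897910430583 14.95
```

View pics/w5.png

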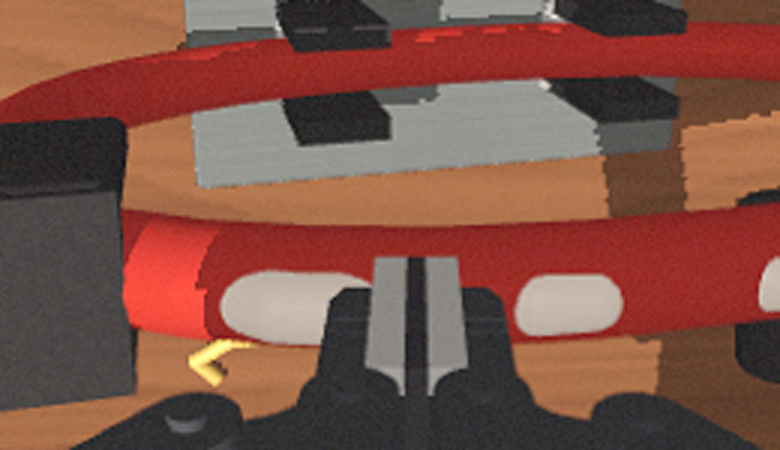

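Tab 2 is home, with its flush patch at (570,305). Tab 1 is partly in, and the rest's edge is about 47 mm ahead. Now the final stretch.

Request:
move_arm(increments=[-1, 0, -3, -0.1, -0.0097, 0, 0, -1, 0, -3, -0.1, -0.0097, 0, 0, -1, 0, -3, -0.1, -0.0097, 0, 0, -1, 0, -3, -0.1, -0.0097, 0, 0, -1, 0, -3, -0.1, -0.0097, 0, 0, -1, 0, -3, -0.1, -0.0097, 0, 0, -1, 0, -2, 0, -0.0064, 0, 0, -1, 0, 0, 0, 0, 0, 0])

```text
clock: 15.8
tool_pos: [0.5515, 0.0988, 0.2449]
tool_rot: [[0.993, 0.111, 0.038], [0.117, -0.944, -0.308], [0.002, 0.31, -0.951]]
contact_force: [0.6, -0.7, 8.6]
gripper_width: 0.001
grasp_force: 3.9
```

```bash
python3 -c "
from h import *
where()"
```

```text
arc mm 90.93135254823919 h mm 3.116833361566984 lateral mm 0.9245954489287378
F tool [ 0.6  3.4 -7.9] n angle 0.31539472254743367 s 0.3129089901866455 15.8
```

Request:
move_arm(increments=[-1, 0, -2, 0, -0.005, 0, 0, -1, 0, -2, 0, -0.005, 0, 0, -1, 0, 0, 0.1, 0, 0, 0, -1, 0, 0, 0.1, 0, 0, 0, -1, 0, 0, 0, 0, 0, 0, -1, 0, 0, 0, 0, 0, 0, -1, 0, 0, 0, 0, 0, 0, -1, 0, 0, 0, 0, 0, 0])

```text
clock: 16.6
tool_pos: [0.5511, 0.1024, 0.2437]
tool_rot: [[0.993, 0.11, 0.039], [0.117, -0.941, -0.317], [0.002, 0.319, -0.948]]
contact_force: [-0.1, -0.3, 9.3]
gripper_width: 0.001
grasp_force: 4.1
```

```bash
python3 -c "
from h import *
where()"
```

```text
arc mm 94.50063446502332 h mm 3.036197643717986 lateral mm 0.8971318453719519
F tool [-0.2  3.2 -8.7] n angle 0.32511091203212095 s 0.32519144688583385 16.6
```

Tab 1 is home: 8.7 N on a hard stop. I'll move clear along the normal, then look.

Request:
move_arm(increments=[-1, 0, 0, -3, 0, 0, 0, -1, 0, 0, -8, 0, 0, 0, -1, 0, 0, -15, 0, 0, 0, -1, 0, 0, -20, 0, 0, 0, -1, 0, 0, -20, 0, 0, 0, -1, 0, 0, -20, 0, 0, 0, -1, 0, 0, -10, 0, 0, 0, -1, 0, 0, 0, 0, 0, 0])

```text
clock: 17.4
tool_pos: [0.5475, 0.1333, 0.3352]
tool_rot: [[0.993, 0.11, 0.04], [0.117, -0.941, -0.316], [0.003, 0.319, -0.948]]
contact_force: [0.7, 1.0, -0.7]
gripper_width: 0.001
grasp_force: 0.0
```

```bash
python3 - <<'E'
from h import *
where()
o=r.observe();c=eyes.camera("wrist");s=eyes.camera("scene")
a=cv2.resize(c["frame"][110:260,240:640,::-1],None,fx=2,fy=2,interpolation=2)
b=cv2.resize(s["frame"][180:230,200:345,::-1],(800,276),interpolation=2)
cv2.imwrite("pics/w6.png",np.vstack([a,b]))
E
```

```text
arc mm 94.67092928925673 h mm 99.6926583480946 lateral mm 1.0137048584793629
F tool [ 0.8 -1.1  0.4] n angle 0.32442027811306795 s 0.3257774579809247 17.4
```

View pics/w6.png

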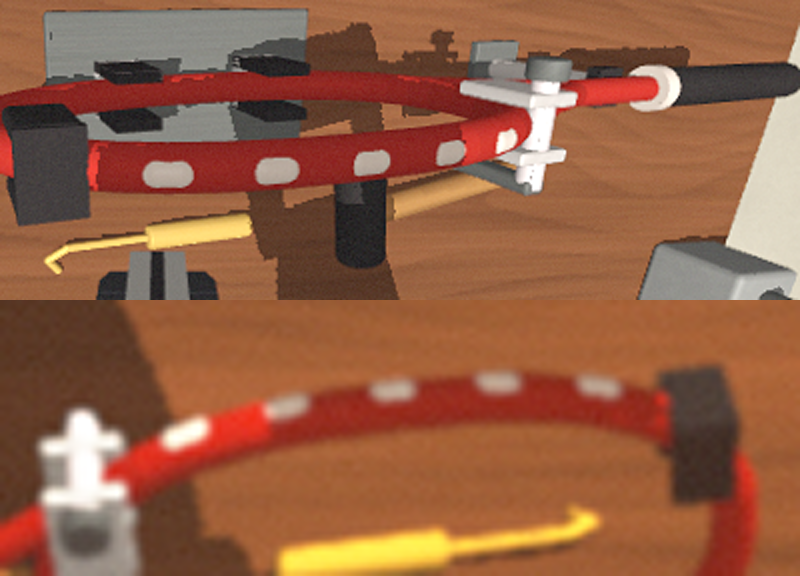

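Both views show all five tabs as equal small flush patches. In the wrist crop they are at x = 168, 277, 372, 450 and 507. The clamp, rest, hook tool and mallet are where they were.

```bash
python3 -c "
from cell import ticket
print(ticket.sign_off())"
```

```text
the job is handed in; nothing more can be done
None
```

I pressed all five tabs home in one pass, from tab 5 by the clamp to tab 1 by the rest, then moved the arm clear and handed the job in at about 17 s; readings between moves peaked at about 14 N (tab 2), and the verdict was not shown.

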